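Put the herb jar back in the spice carousel and hold it to the front

TASK

The square glass herb jar with the green lid belongs in the spice carousel: take it from the chopping board, lower it (do not drop it) upright into the carousel's one empty square pocket until it stands on the pocket's floor, and let go of it. Then take the wooden knob on top of the carousel and turn the carousel until the herb jar stands straight to the front, on the side of the robot and the worktop's front edge; the carousel runs freely, so finish while still gripping the knob and holding it still there. Leave the three black-lidded jars standing in their pockets and do not push the other things about.

Things in the scene. Friction and masses are not known exactly. Their poses are not given: they have to be found in the camera images.
- herb_jar: loose square glass jar, green contents, green round screw lid. Glass body 42 x 42 mm, 74 mm tall, flat sides facing its own x and y; lid 39 mm across, from 78 to 100 mm height; about 0.16 kg. Starts upright on the chopping board. Origin: centre of its underside, z up. Grip across two parallel glass sides, TCP about 60 mm above the underside
- carousel: bamboo disc 236 mm across on a low fixed plinth; turns freely either way, over a full turn, about its vertical axis, and coasts. Four white square pockets, centres 75 mm from the axis at its -x, -y, +x, +y, sides along its x and y; the one at -x is empty. Origin on the axis at the disc's underside, 12 mm above the worktop, z up. Lids of seated jars reach 114 mm above the origin
- empty_pocket (a point): centre of the empty pocket's floor, 14 mm above the carousel's origin; turns with the carousel, same axes. The seated jar's origin comes here. Pocket opening 45 x 45 mm (jars have 42 x 42) with a 3 mm bevel at the mouth, outside 54 x 54 mm, 26 mm deep: the mouth is 26 mm above this point
- carousel_front (a point): fixed point straight in front of the carousel's axis (75 mm from it towards -x, the robot's side) at the height of the pocket floors: the herb jar's origin comes here when the jar is at the front
- carousel_knob: round wooden knob on top of the carousel's steel post, 35 mm across and 32 mm high, fixed to the carousel and turning with it; origin at the centre of its underside, 142 mm above the worktop
- knob_grip (a point): point on the carousel's axis at mid height of the knob, 158 mm above the worktop and 32 mm above the tops of the seated jars: where to grip the knob from above, at any yaw
- jar_cinnamon: same kind of jar with a black lid and brown contents, loose in a pocket of the carousel; origin at the centre of its underside
- jar_turmeric: same kind of jar with a black lid and yellow contents, loose in a pocket of the carousel; origin at the centre of its underside
- jar_salt: same kind of jar with a black lid and pale contents, loose in a pocket of the carousel; origin at the centre of its underside
- board: wooden chopping board, 360 mm along its y (lying about along world x) by 250 mm, top 22 mm above the worktop, fixed; origin at the centre of its underside
- tomato: red tomato, 74 mm, loose on the near end of the board; origin under its centre
- garlic: garlic bulb, 53 mm, loose on the near end of the board; origin under its centre
- salt_shaker: salt shaker with a grey cap, 44 mm across, 90 mm tall, loose on the worktop left of the carousel; origin under its centre
- mug: dark green mug, 89 mm across, 91 mm tall, loose at the back left; origin under its centre

How it is judged:
On the way:
1. the herb jar stands on the floor of the empty pocket, let go (horizontal distance between herb_jar and empty_pocket below 0.005 m and z of herb_jar in the frame of carousel below 0.017 m and angle between herb_jar's own z axis and vertical below 0.08 rad and contact force between the fingers and herb_jar below 0.1 N), for 0.2 s.
At the end, for the whole second after the job is handed in: Herb jar upright on its pocket floor (5 mm sideways, 3 mm in height), within 15 mm (about 11 degrees) of the point straight in front of the axis; fingers grip the knob (over 3 N), carousel still (under 0.05 rad/s), the black-lidded jars seated in their pockets (horizontal distance between herb_jar and empty_pocket below 0.005 m and z of herb_jar in the frame of carousel below 0.017 m and angle between herb_jar's own z axis and vertical below 0.08 rad and horizontal distance between herb_jar and carousel_front below 0.015 m and angular speed of carousel below 0.05 rad/s and contact force between the fingers and carousel_knob above 3 N and z of each of jar_cinnamon, jar_turmeric, jar_salt in the frame of carousel below 0.018 m); the arm keeps its last pose, push and grip.
It fails at once if the herb jar is dropped or thrown (faster than 0.6 m/s with no finger on it) (linear speed of herb_jar above 0.6 m/s and contact force between the fingers and herb_jar below 0.1 N).
It fails at once if a black-lidded jar is tipped or lifted out of its pocket (angle between any of jar_cinnamon, jar_turmeric, jar_salt's own z axis and vertical above 0.35 rad or z of any of jar_cinnamon, jar_turmeric, jar_salt in the frame of carousel above 0.035 m).
It fails at once if the tomato, garlic, salt shaker or mug is pushed more than 4 cm from its place (distance of any of tomato, garlic, salt_shaker, mug from where it was at the start of the episode above 0.04 m).
It also fails if it takes over 64 s, if anything falls off the work surface, if the arm or the gripper's body presses on something with over 40 N, if the wrist force passes 120 N, or if a joint passes its speed limit or range.

ROBOT

A 7-joint arm with a two-finger parallel gripper is mounted at the origin on a cart in front of the work surface, level with it; the furniture and walls round the work are solid. World frame = base frame: x ahead of the robot, y to its left, z up, the work surface at z = 0. Lengths are in m, angles in rad, forces in N, time in s.
With the tool pointing down it reaches from about 0.4 to 0.85 m from the base axis. Payload 10.4 kg.
Tool frame: the origin (TCP) lies between the finger pads, 19 mm behind the fingertips; this is the grasp point; z points along the fingers, y is the line along which they close (so a half turn about z gives the same grasp; the last joint's range is limited). The gripper opens to 85 mm and grips with 20 to 120 N. Pads are 22 mm wide; open, the fingers measure 114 mm over their backs; the gripper's body (76 mm by 85 mm) begins 54 mm behind the grasp point. The pads swing forward as they close: fully open they stand 13 mm farther back than shut.
Start: joints at [1.229, 0.332, -0.065, 1.46, 0.022, 1.35, -0.088], TCP at [0.196, -0.594, 0.25] pointing down, gripper open.
Joint ranges: [-2.6, 2.6], [-0.5, 2.12], [-1.47, 1.34], [0.16, 2.42], [-1.27, 4.41], [0.06, 2.06], [-2.6, 2.6]. Speed limits (rad/s): [2.22, 2.22, 2.79, 2.79, 3.14, 3.14, 3.14].

INTERFACE

Orientations are given as a unit quaternion [x, y, z, w].
In Python, from workcell import get_obs, camera, hand_in gives the robot as it stands. The module is installed in compiled form; this text tells all that it offers.
- The arm moves only by the tool move_arm, never from a script. Its argument "plan" is a list of rows, each an object with "delta_pos": the shift along the tool's x, y, z in parts of the range, where 1.0 means 1 m, a list of three; "turn": the turn, a rotation vector about the tool's x, y, z in shares of 360 degrees (1.0 is 360 degrees), a list of three; "fingers": the closure, from 0 (fully open) to 1 (shut). A call has 1 to 12 rows; each row is the pose to reach, as a shift and turn from the pose commanded when the call began, along the tool's axes at that moment; what a row does not reach only later rows make up. A row lasts 1/8 s, in which the tool goes at most 62.5 mm and 10.7 degrees, less where a joint would pass 70% of its speed; a pose out of reach is approached as far as the arm can. Shift and turn numbers lie between -1 and 1, and a call with a number outside is refused. A call with a gripper value outside its range is refused whole. The fingers move at their own pace and stop on an object; "force" is the grip in N (left out, the last holds). Time passes only in rows, so rows that repeat a pose let the fingers close. It gives the time, the measured TCP pose, the force, the opening and the grip force at its end, in the units of the state.
- get_obs(): the state, without advancing time (a new reading comes with each control period).
- camera(name): name is "scene" or "side" or "wrist"; returns a dict with "color" (420x560x3 uint8, red, green, blue), "range_z" (420x560 float32, m along the optical axis (not along the pixel's ray), 0 where there is no reading), "fx", "fy", "cx", "cy" (pixels), "R" (3x3) and "t" (3): a world point X has camera coordinates R X + t; the wrist camera has in their place "tool_from_camera" (4x4, takes a point from camera to tool coordinates, whose origin is the TCP and whose axes are the flange's). Camera axes: x right, y down, z forward; pixel columns grow to the right and rows downward; lengths in m; the calibration is good to about 2 mm. A picture is of the moment at which its call begins: read the wrist's pose just before it.
- hand_in(): hands the job in; it is judged then, once.
The state is a dict: "clock": time; "joint_pos": joint angles; "joint_velocities": joint speeds; "tau": joint torques, N m; "position": TCP position; "ee_rot": TCP orientation; "ft_force": force on the tool from outside, world axes, zero at the start; "torque": the same for the moment, N m; "grip_width": opening from 0.0 (shut) to 1.0 (fully open); "grasp_force": force on a finger pad.
Only numpy, scipy, OpenCV 4.12 (cv2) and the standard library are available. Lean on these libraries where they do the work, as an engineer would, in place of code of your own. Each camera call takes 0.05 s, during which the arm holds its last target. There are 200 camera calls.

## Working session

There is one attempt and no reset: what is moved stays moved. The work goes in short steps, Python scripts to look and compute and a tool call to move; the robot and the scene stay as the last step left them, time stands still between calls to the robot, and variables do not carry over. Pictures are saved under pics/ and viewed, at most 10 in all, crops included, and the job is handed in when it is done.

Besides the shell and the picture viewer there is one more tool, called after ">>>" by a JSON object that holds its "api" and its "payload". move_arm: Moves the arm, as the interface text tells. Its arguments: {"type":"object","properties":{"plan":{"type":"array","items":{"type":"object","properties":{"delta_pos":{"type":"array","items":{"type":"number"}},"turn":{"type":"array","items":{"type":"number"}},"fingers":{"type":"number"}}}},"force":{"type":"number"}},"required":["plan"]}

```bash
mkdir -p pics; python3 - <<'E'
from workcell import get_obs,camera
import cv2,numpy as np,pickle
o=get_obs();print({k:np.round(v,3) for k,v in o.items()})
d={}
for n in("scene","side"):
    c=camera(n);d[n]=c;print(n,c["fx"],c["cx"],c["cy"],np.round(-c["R"].T@c["t"],3),np.round(c["R"],2).tolist())
pickle.dump(d,open("c0.pkl","wb"))
im=np.hstack([d["scene"]["color"],d["side"]["color"]])[:,:,::-1]
cv2.imwrite("pics/a.png",d["scene"]["color"][:,:,::-1]);cv2.imwrite("pics/b.png",d["side"]["color"][:,:,::-1])
E
```

```text
{'clock': np.float64(0.0), 'joint_pos': array([ 1.229,  0.333, -0.065,  1.461,  0.022,  1.35 , -0.089]), 'joint_velocities': array([ 0.   ,  0.   , -0.001, -0.   ,  0.   , -0.002,  0.   ]), 'tau': array([ 0.0000e+00, -6.2544e+01,  4.9000e-02, -3.9161e+01,  1.6000e-02,
        1.0000e-02, -0.0000e+00]), 'position': array([ 0.196, -0.593,  0.249]), 'ee_rot': array([ 0.987,  0.159, -0.   , -0.001]), 'ft_force': array([-0.167, -0.44 ,  0.981]), 'torque': array([0.052, 0.02 , 0.015]), 'grasp_force': np.float64(0.0), 'grip_width': np.float64(1.002)}
scene 380.2615683026755 280.35707896331365 209.5707446832753 [-0.055  0.658  0.544] [[-0.75, -0.66, -0.01], [-0.28, 0.33, -0.9], [0.6, -0.67, -0.43]]
side 449.6589660108145 284.8390668662833 203.20146013577363 [0.249 1.039 0.53 ] [[-0.97, -0.25, 0.02], [-0.11, 0.36, -0.93], [0.22, -0.9, -0.37]]
```

View pics/a.png

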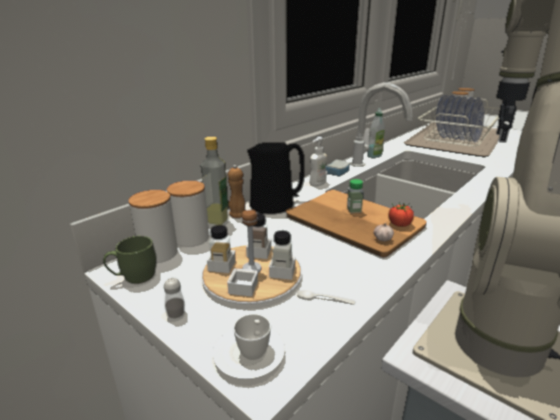

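View pics/b.png

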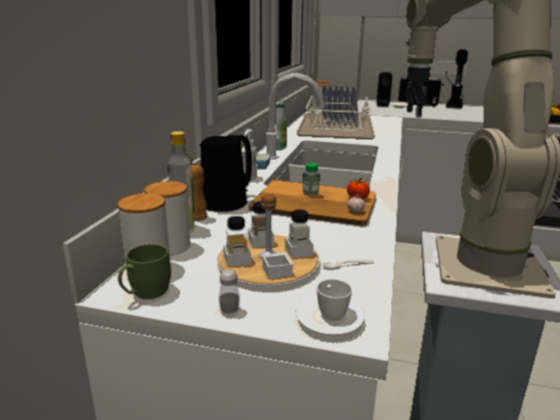

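The scene view shows the green lid at about (356,185), the knob at (250,215), the empty pocket at (243,281), the tomato at (401,215) and the garlic at (384,234). In the side view the lid is at (312,170), the knob at (268,201) and the empty pocket at (277,265). The empty pocket is on the left-front side of the carousel.

```bash
cat > h.py <<'E'
import numpy as np,cv2
def cloud(c,M=None):
    z=c["range_z"];v,u=np.mgrid[:z.shape[0],:z.shape[1]]
    P=np.dstack([(u-c["cx"])/c["fx"]*z,(v-c["cy"])/c["fy"]*z,z])
    if M is not None: return P@M[:3,:3].T+M[:3,3]
    return (P-c["t"])@c["R"]
def ray(c,uv):
    d=c["R"].T@np.array([(uv[0]-c["cx"])/c["fx"],(uv[1]-c["cy"])/c["fy"],1]);return -c["R"].T@c["t"],d/np.linalg.norm(d)
def tri(r1,r2):
    A=[];b=[]
    for o,d in(r1,r2):
        Q=np.eye(3)-np.outer(d,d);A.append(Q);b.append(Q@o)
    return np.linalg.solve(sum(A),sum(b)),np.linalg.norm(np.cross(r1[1],r2[1])@(r1[0]-r2[0]))/np.linalg.norm(np.cross(r1[1],r2[1]))
def onz(r,z): o,d=r;return o+d*(z-o[2])/d[2]
E
python3 - <<'E'
from h import *;import pickle
np.set_printoptions(precision=4,suppress=True)
d=pickle.load(open("c0.pkl","rb"))
R={}
win={"scene":{"lid":(340,172,372,196),"knob":(240,205,262,224),"disc":(195,235,310,305),"tom":(385,200,416,230),"gar":(372,223,396,244)},"side":{"lid":(300,160,326,178),"knob":(258,190,280,210),"disc":(210,225,325,285),"tom":(342,175,372,202),"gar":(346,196,366,214)}}
for n,c in d.items():
    hsv=cv2.cvtColor(c["color"],cv2.COLOR_RGB2HSV);P=cloud(c)
    for k,(a,b,e,f) in win[n].items():
        h,s,v=[hsv[b:f,a:e,i].astype(int) for i in range(3)]
        m={"lid":(abs(h-65)<15)&(s>120),"knob":(h<18)&(s>70),"disc":(abs(h-15)<10)&(s>90),"tom":((h<8)|(h>172))&(s>150),"gar":(s<70)&(v>100)}[k].astype(np.uint8)
        nn,l,st,cen=cv2.connectedComponentsWithStats(m);i=1+np.argmax(st[1:,4]);mm=l==i
        p=P[b:f,a:e][mm&(c["range_z"][b:f,a:e]>0)]
        x,y,w,hh=st[i,:4];uv=(x+a+(w-1)/2,y+b+(hh-1)/2)
        R[n,k]=ray(c,uv);print(n,k,st[i],uv,"med",np.median(p,0),"min",np.percentile(p,2,axis=0),"max",np.percentile(p,98,axis=0))
    # grey pocket in cloud: z .045-.055
for k in("lid","knob","tom","gar"):print(k,*tri(R["scene",k],R["side",k]))
for n,c in d.items():
    P=cloud(c);k,_=tri(R["scene","knob"],R["side","knob"])
    hsv=cv2.cvtColor(c["color"],cv2.COLOR_RGB2HSV)
    m=(np.hypot(P[...,0]-k[0],P[...,1]-k[1])<.125)&(abs(P[...,2]-.05)<.006)&(hsv[...,1]<60)
    q=P[m][:,:2]-k[:2];r=np.hypot(*q.T);a=np.degrees(np.arctan2(q[:,1],q[:,0]))
    print(n,np.histogram(a,bins=np.arange(-180,181,20))[0])
    dm=(np.hypot(P[...,0]-k[0],P[...,1]-k[1])<.15)&(abs(P[...,2]-.02)<.006)&(hsv[...,1]>90)
    q=P[dm][:,:2];print("disc circ",cv2.minEnclosingCircle(q.astype(np.float32)),np.median(P[dm],0))
E
```

```text
scene lid [11  8 11  9 85] (np.float64(356.0), np.float64(184.0)) med [ 0.4859 -0.2866  0.1196] min [ 0.4729 -0.3075  0.1071] max [ 0.5028 -0.2763  0.1239]
scene knob [  0   0  18  19 222] (np.float64(248.5), np.float64(214.0)) med [0.5026 0.1396 0.165 ] min [ 0.4898 -0.1204  0.0058] max [0.7604 0.1538 0.1741]
scene disc [   9   17   96   49 1467] (np.float64(251.5), np.float64(276.0)) med [0.4519 0.1822 0.0219] min [0.3949 0.0692 0.0196] max [0.5699 0.2499 0.0237]
scene tom [  4   6  24  20 347] (np.float64(400.5), np.float64(215.5)) med [ 0.3302 -0.2798  0.0613] min [ 0.308  -0.3094  0.036 ] max [ 0.365  -0.2689  0.0758]
scene gar [  2   2  19  14 203] (np.float64(383.0), np.float64(231.5)) med [ 0.3305 -0.1803  0.0533] min [ 0.313  -0.2047  0.0401] max [ 0.3543 -0.1677  0.0657]
side lid [ 6  3 12  9 90] (np.float64(311.5), np.float64(167.0)) med [ 0.492  -0.284   0.1168] min [ 0.4771 -0.3125  0.1036] max [ 0.5097 -0.2744  0.1221]
side knob [  0   0  22  20 392] (np.float64(268.5), np.float64(199.5)) med [0.5217 0.1321 0.147 ] min [ 0.4932 -0.3028  0.0173] max [0.6497 0.1555 0.1731
[... 337 characters left out ...]
 16  10 123] (np.float64(355.5), np.float64(202.5)) med [ 0.3369 -0.1788  0.0532] min [ 0.3184 -0.1989  0.043 ] max [ 0.3584 -0.1662  0.063 ]
lid [ 0.4939 -0.3012  0.1104] 0.0006375206861449662
knob [0.5093 0.136  0.1646] 0.0036682750844153093
tom [ 0.3445 -0.3103  0.0468] 0.001501813050373047
gar [ 0.3396 -0.1953  0.0464] 0.003405189399584233
scene [140  35   9   0  28  68  16   9   0  18  25 121   8  11 115 105  41   5]
disc circ ((0.5027099251747131, 0.14149311184883118), 0.11389708518981934) [0.4688 0.1683 0.0219]
side [123  28  14   0  14  14  59  33   0   8  32 121   5  25  93 107  20   6]
disc circ ((0.5078045725822449, 0.13965538144111633), 0.11681203544139862) [0.503  0.1853 0.0211]
```

```bash
python3 - <<'E'
from h import *;import pickle
from workcell import camera
np.set_printoptions(precision=3,suppress=True)
d=pickle.load(open("c0.pkl","rb"))
c=camera("wrist");print(c["tool_from_camera"],c["fx"],c["cx"],c["cy"])
for n,uvs in {"scene":[(360,105),(380,85),(405,95),(409,110),(358,155),(243,275),(243,290)],"side":[(278,90),(300,76),(320,95),(271,130),(278,265)]}.items():
    P=cloud(d[n])
    for u,v in uvs:print(n,u,v,P[v,u])
E
```

```text
[[-0.001 -0.949 -0.316  0.081]
 [ 1.    -0.001 -0.    -0.001]
 [-0.    -0.316  0.949 -0.124]
 [ 0.     0.     0.     1.   ]] 338.16267214796915 277.64838423491426 206.98392375934122
scene 360 105 [ 0.755 -0.737  0.256]
scene 380 85 [ 0.677 -0.74   0.34 ]
scene 405 95 [ 0.57  -0.739  0.313]
scene 409 110 [ 0.545 -0.735  0.262]
scene 358 155 [ 0.739 -0.726  0.05 ]
scene 243 275 [0.486 0.184 0.038]
scene 243 290 [0.448 0.22  0.036]
side 278 90 [ 0.724 -0.744  0.281]
side 300 76 [ 0.633 -0.733  0.34 ]
side 320 95 [ 0.55  -0.728  0.273]
side 271 130 [ 0.748 -0.73   0.12 ]
side 278 265 [0.474 0.18  0.025]
```

>>> {"api": "move_arm", "payload": {"plan": [{"delta_pos": [0.371,-0.186,-0.05],"turn": [0,0,0],"fingers": 0},{"delta_pos": [0.371,-0.186,-0.05],"turn": [0,0,0],"fingers": 0},{"delta_pos": [0.371,-0.186,-0.05],"turn": [0,0,0],"fingers": 0},{"delta_pos": [0.371,-0.186,-0.05],"turn": [0,0,0],"fingers": 0},{"delta_pos": [0.371,-0.186,-0.05],"turn": [0,0,0],"fingers": 0},{"delta_pos": [0.371,-0.186,-0.05],"turn": [0,0,0],"fingers": 0},{"delta_pos": [0.371,-0.186,-0.05],"turn": [0,0,0],"fingers": 0},{"delta_pos": [0.371,-0.186,-0.05],"turn": [0,0,0],"fingers": 0},{"delta_pos": [0.371,-0.186,-0.05],"turn": [0,0,0],"fingers": 0},{"delta_pos": [0.371,-0.186,-0.05],"turn": [0,0,0],"fingers": 0}]}}

```text
clock: 1.4
position: [0.4889, -0.3019, 0.2998]
ee_rot: [0.988, 0.158, -0.0, 0.0]
ft_force: [0.3, -0.4, -0.2]
grip_width: 0.999
grasp_force: 0.0
```

```bash
cat >> h.py <<'E'
from scipy.spatial.transform import Rotation as Ro
def wrist():
    from workcell import get_obs,camera
    o=get_obs();c=camera("wrist");T=np.eye(4);T[:3,:3]=Ro.from_quat(o["ee_rot"]).as_matrix();T[:3,3]=o["position"]
    W=T@c["tool_from_camera"];c["R"]=W[:3,:3].T;c["t"]=-W[:3,:3].T@W[:3,3];return o,c
E
python3 - <<'E'
from h import *;import pickle
np.set_printoptions(precision=4,suppress=True)
o,c=wrist();pickle.dump((o,c),open("w1.pkl","wb"));cv2.imwrite("pics/w1.png",c["color"][:,:,::-1])
print(o["clock"],o["position"],o["ee_rot"])
P=cloud(c);h=cv2.cvtColor(c["color"],cv2.COLOR_RGB2HSV)
m=(abs(P[...,2]-.122)<.006)&(np.hypot(P[...,0]-.492,P[...,1]+.3)<.05);p=P[m]
print(m.sum(),p.mean(0),p.min(0),p.max(0))
E
```

```text
1.4 [ 0.4889 -0.3019  0.2998] [ 0.9875  0.1576 -0.0004  0.0001]
1398 [ 0.4951 -0.2973  0.1212] [ 0.4738 -0.318   0.116 ] [ 0.5141 -0.2778  0.1239]
```

View pics/w1.png

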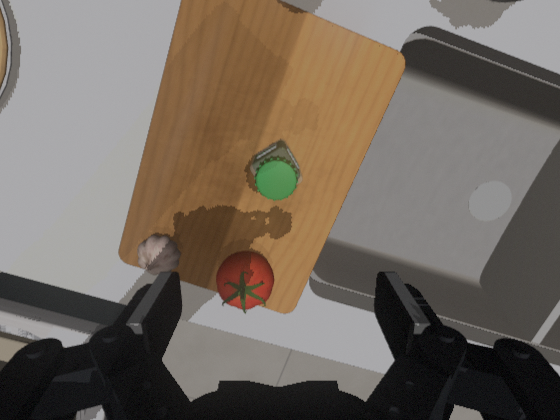

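The wrist view shows the green lid at (276,180), with a corner of the glass shoulder at about (281,142). The jar is yawed relative to the tool. The tomato is at (245,280) and the garlic at (159,252). I'll zoom in for the glass edges.

```bash
python3 - <<'E'
from h import *;import pickle
np.set_printoptions(precision=4,suppress=True)
o,c=pickle.load(open("w1.pkl","rb"))
cv2.imwrite("pics/w1c.png",cv2.resize(c["color"][125:215,220:330,::-1],None,fx=6,fy=6,interpolation=cv2.INTER_CUBIC))
P=cloud(c);m=(abs(P[...,2]-.094)<.008)&(np.hypot(P[...,0]-.495,P[...,1]+.298)<.04);p=P[m];print(m.sum(),cv2.minAreaRect(p[:,:2].astype(np.float32)),np.median(p,0))
for u,v in[(281,142),(252,160),(298,160),(250,178)]:print(u,v,onz(ray(c,(u,v)),.096)[:2],P[v,u])
E
```

```text
417 ((0.49395257234573364, -0.297582745552063), (0.04238954186439514, 0.04211580753326416), 49.07796859741211) [ 0.5081 -0.2928  0.094 ]
281 142 [ 0.525  -0.2927] [ 0.5208 -0.2945  0.0619]
252 160 [ 0.4997 -0.2713] [ 0.4944 -0.2709  0.0696]
298 160 [ 0.5137 -0.3139] [ 0.5016 -0.3227  0.0199]
250 178 [ 0.4819 -0.2746] [ 0.4627 -0.2743  0.0207]
```

View pics/w1c.png

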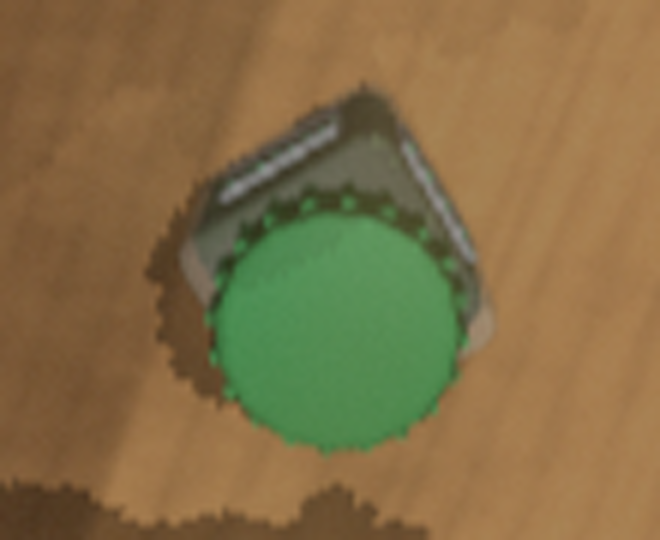

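```bash
python3 -c "
from workcell import get_obs
o=get_obs();print(o['joint_pos'].round(3))"
```

```text
[ 0.751  0.219 -0.329  1.508  0.071  1.427 -0.834]
```

The manual's scale: turns go in shares of 360 degrees. Converting my numbers, -2.11 rad is -0.3358.

>>> {"api": "move_arm", "payload": {"plan": [{"delta_pos": [0.0067,-0.0024,0.05],"turn": [0,0,-0.3358],"fingers": 0},{"delta_pos": [0.0067,-0.0024,0.05],"turn": [0,0,-0.3358],"fingers": 0},{"delta_pos": [0.0067,-0.0024,0.05],"turn": [0,0,-0.3358],"fingers": 0},{"delta_pos": [0.0067,-0.0024,0.05],"turn": [0,0,-0.3358],"fingers": 0},{"delta_pos": [0.0067,-0.0024,0.05],"turn": [0,0,-0.3358],"fingers": 0},{"delta_pos": [0.0067,-0.0024,0.05],"turn": [0,0,-0.3358],"fingers": 0},{"delta_pos": [0.0067,-0.0024,0.05],"turn": [0,0,-0.3358],"fingers": 0},{"delta_pos": [0.0067,-0.0024,0.05],"turn": [0,0,-0.3358],"fingers": 0},{"delta_pos": [0.0067,-0.0024,0.05],"turn": [0,0,-0.3358],"fingers": 0},{"delta_pos": [0.0067,-0.0024,0.05],"turn": [0,0,-0.3358],"fingers": 0},{"delta_pos": [0.0067,-0.0024,0.05],"turn": [0,0,-0.3358],"fingers": 0},{"delta_pos": [0.0067,-0.0024,0.05],"turn": [0,0,-0.3358],"fingers": 0}]}}

```text
clock: 2.95
position: [0.4948, -0.2972, 0.2499]
ee_rot: [0.348, 0.938, -0.0, -0.0]
ft_force: [1.1, -1.2, -0.5]
grip_width: 1.0
grasp_force: 0.0
```

```bash
cat > chk.py <<'E'
from h import *
np.set_printoptions(precision=4,suppress=True)
o,c=wrist();P=cloud(c);a=Ro.from_quat(o["ee_rot"]).as_matrix();print(o["clock"],o["position"],"a",np.degrees(np.arctan2(a[1,0],a[0,0])),"z",a[:,2],o["joint_pos"])
E
cat > j.py <<'E'
from chk import *
for z,t in((.121,.004),(.094,.008)):
    m=(abs(P[...,2]-z)<t)&(np.hypot(P[...,0]-.4945,P[...,1]+.2975)<.04);p=P[m];print(z,m.sum(),cv2.minAreaRect(p[:,:2].astype(np.float32)),np.median(p,0))
E
python3 j.py
```

```text
2.95 [ 0.4948 -0.2972  0.2499] a 139.27233608344372 z [-0.0002 -0.0002 -1.    ] [ 0.9411  0.279  -0.5759  1.5674  0.1549  1.3412  1.2075]
0.121 1843 ((0.493406742811203, -0.2978097200393677), (0.039536282420158386, 0.03991224244236946), 56.053260803222656) [ 0.492  -0.2969  0.1215]
0.094 527 ((0.49209484457969666, -0.29699695110321045), (0.04167688265442848, 0.04045674204826355), 47.77828598022461) [ 0.4786 -0.285   0.0941]
```

Converted, 0.01 rad is 0.0016.

>>> {"api": "move_arm", "payload": {"force": 40, "plan": [{"delta_pos": [0.0005,-0.001,0.05],"turn": [0,0,0.0016],"fingers": 0},{"delta_pos": [0.0005,-0.001,0.1],"turn": [0,0,0.0016],"fingers": 0},{"delta_pos": [0.0005,-0.001,0.14],"turn": [0,0,0.0016],"fingers": 0},{"delta_pos": [0.0005,-0.001,0.168],"turn": [0,0,0.0016],"fingers": 0},{"delta_pos": [0.0005,-0.001,0.168],"turn": [0,0,0.0016],"fingers": 0},{"delta_pos": [0.0005,-0.001,0.168],"turn": [0,0,0.0016],"fingers": 1},{"delta_pos": [0.0005,-0.001,0.168],"turn": [0,0,0.0016],"fingers": 1},{"delta_pos": [0.0005,-0.001,0.168],"turn": [0,0,0.0016],"fingers": 1},{"delta_pos": [0.0005,-0.001,0.168],"turn": [0,0,0.0016],"fingers": 1},{"delta_pos": [0.0005,-0.001,0.168],"turn": [0,0,0.0016],"fingers": 1},{"delta_pos": [0.0005,-0.001,0.168],"turn": [0,0,0.0016],"fingers": 1}]}}

```text
clock: 4.38
position: [0.4951, -0.2973, 0.0834]
ee_rot: [0.354, 0.935, -0.0, 0.001]
ft_force: [-0.9, -0.8, 6.5]
grip_width: 0.484
grasp_force: 41.0
```

Converted, 0.288 rad is 0.0458.

>>> {"api": "move_arm", "payload": {"plan": [{"delta_pos": [0,0,-0.03],"fingers": 1},{"delta_pos": [0,0,-0.08],"fingers": 1},{"delta_pos": [0,0,-0.13],"fingers": 1},{"delta_pos": [0.294,0.338,-0.237],"turn": [0,0,0.0458],"fingers": 1},{"delta_pos": [0.294,0.338,-0.237],"turn": [0,0,0.0458],"fingers": 1},{"delta_pos": [0.294,0.338,-0.237],"turn": [0,0,0.0458],"fingers": 1},{"delta_pos": [0.294,0.338,-0.237],"turn": [0,0,0.0458],"fingers": 1},{"delta_pos": [0.294,0.338,-0.237],"turn": [0,0,0.0458],"fingers": 1},{"delta_pos": [0.294,0.338,-0.237],"turn": [0,0,0.0458],"fingers": 1},{"delta_pos": [0.294,0.338,-0.237],"turn": [0,0,0.0458],"fingers": 1},{"delta_pos": [0.294,0.338,-0.237],"turn": [0,0,0.0458],"fingers": 1},{"delta_pos": [0.294,0.338,-0.237],"turn": [0,0,0.0458],"fingers": 1}]}}

```text
validation failed for argument at $.pl...
```

```bash
cat > p.py <<'E'
from chk import *
import pickle,sys
pickle.dump((o,c),open("w2.pkl","wb"));cv2.imwrite(sys.argv[1],c["color"][:,:,::-1])
h=cv2.cvtColor(c["color"],cv2.COLOR_RGB2HSV)
g=np.hypot(P[...,0]-.467,P[...,1]-.202)<.06
m=g&(abs(P[...,2]-.052)<.004)
print("rim",m.sum(),cv2.minAreaRect(P[m][:,:2].astype(np.float32)),np.median(P[m],0))
f=g&(abs(P[...,2]-.027)<.006)&(np.hypot(P[...,0]-.467,P[...,1]-.202)<.03)
print("floor",f.sum(),cv2.minAreaRect(P[f][:,:2].astype(np.float32)) if f.sum()>4 else 0)
d=(abs(P[...,2]-.021)<.005)&(h[...,1]>90);print("disc",cv2.minEnclosingCircle(P[d][:,:2].astype(np.float32)))
E
python3 p.py pics/w2.png
```

```text
4.375 [ 0.4951 -0.2973  0.0834] a 138.56303295290954 z [ 0.0015 -0.0016 -1.    ] [ 0.9056  0.434  -0.5404  1.7479  0.2564  1.0281  1.1205]
rim 0 ((0.0, 0.0), (0.0, 0.0), 0.0) [nan nan nan]
floor 0 0
disc ((0.5209689736366272, -0.30187517404556274), 0.1876228153705597)
  return _methods._mean(a, axis=axis, dtype=dtype,
  ret = um.true_divide(
```

View pics/w2.png

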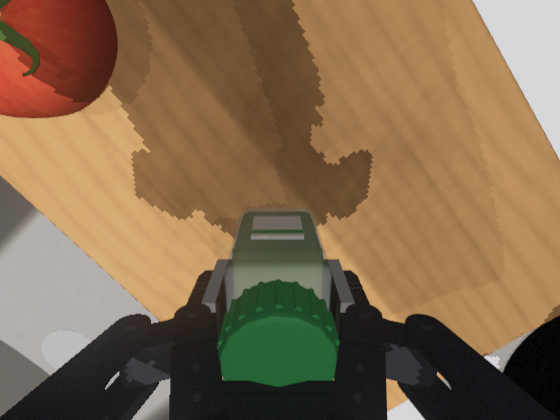

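The move was refused because every row needs "turn". The picture shows the jar gripped squarely, with the lid at (278,340). I'll resend the move.

Converted, 0.288 rad is 0.0458.

>>> {"api": "move_arm", "payload": {"plan": [{"delta_pos": [0,0,-0.03],"turn": [0,0,0],"fingers": 1},{"delta_pos": [0,0,-0.08],"turn": [0,0,0],"fingers": 1},{"delta_pos": [0,0,-0.13],"turn": [0,0,0],"fingers": 1},{"delta_pos": [0.294,0.338,-0.237],"turn": [0,0,0.0458],"fingers": 1},{"delta_pos": [0.294,0.338,-0.237],"turn": [0,0,0.0458],"fingers": 1},{"delta_pos": [0.294,0.338,-0.237],"turn": [0,0,0.0458],"fingers": 1},{"delta_pos": [0.294,0.338,-0.237],"turn": [0,0,0.0458],"fingers": 1},{"delta_pos": [0.294,0.338,-0.237],"turn": [0,0,0.0458],"fingers": 1},{"delta_pos": [0.294,0.338,-0.237],"turn": [0,0,0.0458],"fingers": 1},{"delta_pos": [0.294,0.338,-0.237],"turn": [0,0,0.0458],"fingers": 1},{"delta_pos": [0.294,0.338,-0.237],"turn": [0,0,0.0458],"fingers": 1},{"delta_pos": [0.294,0.338,-0.237],"turn": [0,0,0.0458],"fingers": 1}]}}

```text
clock: 5.92
position: [0.497, 0.1536, 0.3196]
ee_rot: [0.482, 0.876, 0.0, 0.0]
ft_force: [-0.4, -0.8, -2.1]
grip_width: 0.489
grasp_force: 41.5
```

```bash
python3 p.py pics/w3.png
```

```text
5.925 [0.497  0.1536 0.3196] a 122.32410652267467 z [ 0.0007  0.0005 -1.    ] [ 0.4221  0.1521 -0.8888  1.5875  0.1185  1.4576  0.0899]
rim 756 ((0.4694821238517761, 0.20163759589195251), (0.05410544201731682, 0.05400468036532402), 30.834632873535156) [0.4675 0.2018 0.0507]
floor 1553 ((0.46356821060180664, 0.20329320430755615), (0.05364685878157616, 0.054183296859264374), 30.997802734375)
disc ((0.5155333280563354, 0.008961036801338196), 0.4035961627960205)
```

View pics/w3.png

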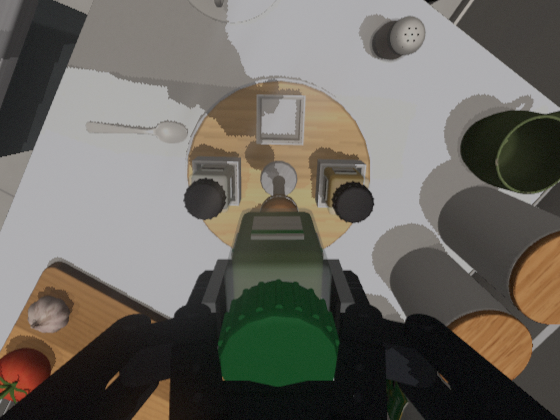

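The view shows the empty pocket at (280,118) as a clean 54 mm square, black lids at (205,198) and (352,202), and the gripped jar at the lower centre. Now I'll measure the jar's offset from the TCP in the same camera.

```bash
python3 - <<'E'
from h import *;import pickle
np.set_printoptions(precision=4,suppress=True)
o,c=pickle.load(open("w2.pkl","rb"));M=c["tool_from_camera"];P=cloud(c,M)
h=cv2.cvtColor(c["color"],cv2.COLOR_RGB2HSV)
m=(abs(h[...,0].astype(int)-65)<15)&(h[...,1]>120)&(abs(P[...,0])<.04)&(abs(P[...,1])<.04)
p=P[m];zt=np.percentile(p[:,2],3);print(m.sum(),"ztop",zt)
t=p[p[:,2]<zt+.003];print("top",len(t),t.min(0),t.max(0),cv2.minEnclosingCircle(t[:,:2].astype(np.float32)))
# side ring of lid
s=p[p[:,2]>zt+.004];print("ring",s.min(0),s.max(0));A=np.c_[2*s[:,:2],np.ones(len(s))];q=np.linalg.lstsq(A,(s[:,:2]**2).sum(1),rcond=None)[0];print("circle fit",q[:2],np.sqrt(q[2]+q[0]**2+q[1]**2))
# front glass face
b=P[(abs(P[...,1])<.012)&(P[...,2]>0)&(P[...,2]<.07)&(abs(P[...,0])<.04)];
for z in range(0,65,8):
    k=b[(b[:,2]>z/1e3)&(b[:,2]<(z+8)/1e3)]
    if len(k):print(z,len(k),np.median(k,0),k[:,0].max())
print(b[:,2].max())
E
```

```text
10277 ztop -0.040243431651619394
top 6756 [-0.0073 -0.0186 -0.072 ] [ 0.0205  0.03   -0.0372] ((0.005745784379541874, 0.005503514315932989), 0.02569469064474106)
ring [-0.007  -0.0228 -0.0362] [ 0.0219  0.0378 -0.0174]
circle fit [ 0.0005 -0.    ] 0.019725780134436332
0 484 [ 0.0218 -0.0003  0.0037] 0.02278100568539289
8 421 [0.0219 0.0002 0.0118] 0.02284796858712186
16 379 [0.0221 0.0002 0.0195] 0.022774915460050976
24 295 [ 0.0221 -0.0007  0.0279] 0.023090588105598372
32 268 [0.0221 0.0003 0.0359] 0.022729077161456418
40 218 [ 0.022  -0.0002  0.044 ] 0.022590684704623158
48 206 [0.0219 0.0003 0.0517] 0.022557028655654704
56 5 [ 0.0215 -0.0069  0.0565] 0.021576613771772404
0.05701283117501507
```

Converted, 0.026 rad is 0.0041.

>>> {"api": "move_arm", "payload": {"plan": [{"delta_pos": [0.0545,0.0024,0],"turn": [0,0,0.0041],"fingers": 1},{"delta_pos": [0.0545,0.0024,0],"turn": [0,0,0.0041],"fingers": 1},{"delta_pos": [0.0545,0.0024,0.05],"turn": [0,0,0.0041],"fingers": 1},{"delta_pos": [0.0545,0.0024,0.1],"turn": [0,0,0.0041],"fingers": 1},{"delta_pos": [0.0545,0.0024,0.14],"turn": [0,0,0.0041],"fingers": 1},{"delta_pos": [0.0545,0.0024,0.17],"turn": [0,0,0.0041],"fingers": 1},{"delta_pos": [0.0545,0.0024,0.185],"turn": [0,0,0.0041],"fingers": 1},{"delta_pos": [0.0545,0.0024,0.19],"turn": [0,0,0.0041],"fingers": 1},{"delta_pos": [0.0545,0.0024,0.19],"turn": [0,0,0.0041],"fingers": 1},{"delta_pos": [0.0545,0.0024,0.19],"turn": [0,0,0.0041],"fingers": 1}]}}

```text
clock: 7.22
position: [0.4713, 0.1989, 0.13]
ee_rot: [0.496, 0.869, 0.001, 0.001]
ft_force: [-0.2, 0.8, -2.4]
grip_width: 0.486
grasp_force: 41.4
```

```bash
python3 p.py pics/w4.png; python3 - <<'E'
from h import *;from workcell import camera
a=camera("scene")["color"][200:320,180:320];b=camera("side")["color"][170:290,200:340]
o=np.hstack([a,b])
cv2.imwrite("pics/s4.png",cv2.resize(o[:,:,::-1],None,fx=2.8,fy=2.8,interpolation=cv2.INTER_CUBIC))
E
python3 -c "
import cv2,numpy as np
a=cv2.resize(cv2.imread('pics/w4.png')[60:300],(784,336));cv2.imwrite('pics/m4.png',np.vstack([cv2.resize(a,(600,257)),cv2.resize(cv2.imread('pics/s4.png'),(600,257))]))"
```

```text
7.225 [0.4713 0.1989 0.13  ] a 120.5894073111984 z [ 0.0017  0.0002 -1.    ] [ 0.2925  0.3085 -0.8854  1.8654  0.269   1.0908 -0.1615]
rim 1107 ((0.4641284942626953, 0.21076074242591858), (0.054195038974285126, 0.033696651458740234), 30.735733032226562) [0.4587 0.2203 0.0508]
floor 1588 ((0.45727887749671936, 0.21165607869625092), (0.05618835240602493, 0.03261350840330124), 37.62663269042969)
disc ((0.503379762172699, 0.1473209708929062), 0.11530245095491409)
```

View pics/m4.png

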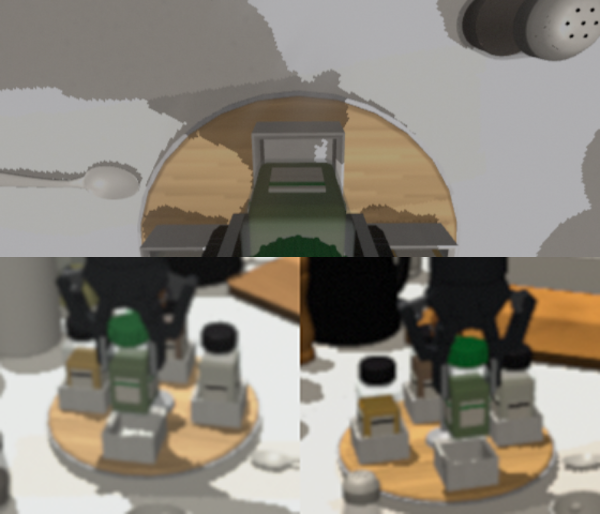

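The jar is aligned above the pocket. In the wrist view the jar's front edge sits just inside the outer rim and is roughly centred sideways. I'll measure this in the tool frame.

```bash
cat > r.py <<'E'
from h import *;import pickle
np.set_printoptions(precision=4,suppress=True)
o,c=pickle.load(open("w2.pkl","rb"));P=cloud(c,c["tool_from_camera"]);W=cloud(c)
m=(abs(W[...,2]-.051)<.003)&(np.hypot(P[...,0],P[...,1])<.045);p=P[m]
(cx,cy),s,ang=cv2.minAreaRect(p[:,:2].astype(np.float32));print("rect",cx,cy,s,ang)
print("rim x 99%",np.percentile(p[:,0],[98,99.7]),"y",np.percentile(p[:,1],[.5,99.5]),np.median(W[m],0))
b=P[(P[...,2]>.0)&(P[...,2]<.055)&(abs(P[...,0])<.03)&(abs(P[...,1])<.024)]
f=b[(abs(b[:,1])<.012)];print("face x",np.median(f[:,0]),"zmax",np.percentile(f[:,2],99.5));e=b[(b[:,2]>.03)&(b[:,0]>.015)];print("jar y",np.percentile(e[:,1],[1,99]))
E
python3 r.py
```

```text
rect 0.013895757496356964 -0.00027112849056720734 (0.05419284477829933, 0.03369785472750664) 89.84876251220703
rim x 99% [0.0304 0.0306] y [-0.0272  0.0267] [0.4587 0.2203 0.0508]
face x 0.021958847209558072 zmax 0.05453354555797078
jar y [-0.0208  0.0184]
```

>>> {"api": "move_arm", "payload": {"plan": [{"delta_pos": [0.0026,-0.0003,0],"turn": [0,0,0],"fingers": 1},{"delta_pos": [0.0026,-0.0003,0.006],"turn": [0,0,0],"fingers": 1},{"delta_pos": [0.0026,-0.0003,0.012],"turn": [0,0,0],"fingers": 1},{"delta_pos": [0.0026,-0.0003,0.016],"turn": [0,0,0],"fingers": 1},{"delta_pos": [0.0026,-0.0003,0.019],"turn": [0,0,0],"fingers": 1},{"delta_pos": [0.0026,-0.0003,0.022],"turn": [0,0,0],"fingers": 1},{"delta_pos": [0.0026,-0.0003,0.025],"turn": [0,0,0],"fingers": 1},{"delta_pos": [0.0026,-0.0003,0.025],"turn": [0,0,0],"fingers": 1}]}}

```text
clock: 8.38
position: [0.4691, 0.2005, 0.1037]
ee_rot: [0.496, 0.869, -0.0, 0.0]
ft_force: [1.0, -0.7, -1.4]
grip_width: 0.483
grasp_force: 44.1
```

```bash
python3 p.py pics/w5.png|head -2; python3 r.py
```

```text
8.375 [0.4691 0.2005 0.1037] a 120.59390392688682 z [-0.0002 -0.0006 -1.    ] [ 0.2701  0.3442 -0.8707  1.8911  0.3035  1.0445 -0.1928]
rim 1662 ((0.46100950241088867, 0.21148242056369781), (0.05424708127975464, 0.029431749135255814), 31.289043426513672) [0.4559 0.2201 0.051 ]
rect 0.013628204353153706 -0.0013215988874435425 (0.054247237741947174, 0.02943219058215618) 89.30500793457031
rim x 99% [0.0282 0.0284] y [-0.0283  0.0258] [0.4558 0.2202 0.0509]
face x 0.022346767981860704 zmax 0.0548490829853159
jar y [-0.0228  0.0236]
```

>>> {"api": "move_arm", "payload": {"plan": [{"delta_pos": [0,-0.0005,0.004],"turn": [0,0,0],"fingers": 1},{"delta_pos": [0,-0.0005,0.008],"turn": [0,0,0],"fingers": 1},{"delta_pos": [0,-0.0005,0.012],"turn": [0,0,0],"fingers": 1},{"delta_pos": [0,-0.0005,0.015],"turn": [0,0,0],"fingers": 1},{"delta_pos": [0,-0.0005,0.015],"turn": [0,0,0],"fingers": 1}]}}

```text
clock: 9.05
position: [0.4685, 0.2004, 0.0886]
ee_rot: [0.495, 0.869, -0.0, -0.0]
ft_force: [2.1, -2.4, -3.6]
grip_width: 0.487
grasp_force: 42.9
```

>>> {"api": "move_arm", "payload": {"plan": [{"delta_pos": [0,0,0.001],"turn": [0,0,0],"fingers": 1},{"delta_pos": [0,0,0.002],"turn": [0,0,0],"fingers": 1},{"delta_pos": [0,0,0.003],"turn": [0,0,0],"fingers": 1},{"delta_pos": [0,0,0.003],"turn": [0,0,0],"fingers": 1}]}}

```text
clock: 9.55
position: [0.4694, 0.2012, 0.0871]
ee_rot: [0.496, 0.869, 0.001, 0.001]
ft_force: [0.4, -2.3, 9.7]
grip_width: 0.485
grasp_force: 44.3
```

>>> {"api": "move_arm", "payload": {"plan": [{"delta_pos": [0,0,0],"turn": [0,0,0],"fingers": 0.1},{"delta_pos": [0,0,0],"turn": [0,0,0],"fingers": 0.1},{"delta_pos": [0,0,0],"turn": [0,0,0],"fingers": 0.1},{"delta_pos": [0,0,0],"turn": [0,0,0],"fingers": 0.1},{"delta_pos": [0,0,-0.01],"turn": [0,0,0],"fingers": 0.1},{"delta_pos": [0,0,-0.04],"turn": [0,0,0],"fingers": 0.1},{"delta_pos": [0,0,-0.08],"turn": [0,0,0],"fingers": 0.1},{"delta_pos": [0,0,-0.13],"turn": [0,0,0],"fingers": 0.1},{"delta_pos": [0,0,-0.18],"turn": [0,0,0],"fingers": 0.1},{"delta_pos": [-0.06,0,-0.22],"turn": [0,0,0],"fingers": 0.1},{"delta_pos": [-0.06,0,-0.22],"turn": [0,0,0],"fingers": 0.1},{"delta_pos": [-0.06,0,-0.22],"turn": [0,0,0],"fingers": 0.1}]}}

```text
clock: 11.05
position: [0.4993, 0.1487, 0.3062]
ee_rot: [0.496, 0.868, 0.0, 0.0]
ft_force: [0.2, 0.2, 0.4]
grip_width: 0.901
grasp_force: 0.0
```

```bash
cat > k.py <<'E'
from chk import *
import sys;cv2.imwrite(sys.argv[1],c["color"][:,:,::-1])
h=cv2.cvtColor(c["color"],cv2.COLOR_RGB2HSV);n=np.hypot(P[...,0]-.507,P[...,1]-.139)
m=(abs(h[...,0].astype(int)-65)<15)&(h[...,1]>110)&(n<.13)&(P[...,2]>.12)&(P[...,2]<.131)
L=cv2.minEnclosingCircle(P[m][:,:2].astype(np.float32));print("lid",m.sum(),L,np.median(P[m],0))
k=(P[...,2]>.168)&(P[...,2]<.180)&(n<.05);K=cv2.minEnclosingCircle(P[k][:,:2].astype(np.float32)) if k.any() else 0
print("knob",k.sum(),K)
if K:
    v=np.subtract(L[0],K[0]);print("lid-knob",v,np.hypot(*v),"ang",np.degrees(np.arctan2(v[1],v[0])))
b=(P[...,2]>.12)&(P[...,2]<.131)&(h[...,2]<70)&(n<.13);nn,l,st,cen=cv2.connectedComponentsWithStats(b.astype(np.uint8))
for i in range(1,nn):
    if st[i,4]>100:print("black",st[i,4],cv2.minEnclosingCircle(P[l==i][:,:2].astype(np.float32)),np.median(P[l==i],0)[2])
E
python3 k.py pics/w6.png
```

```text
11.05 [0.4993 0.1487 0.3062] a 120.53209574199532 z [ 0.0003  0.0003 -1.    ] [ 0.4335  0.1611 -0.8927  1.6083  0.1263  1.4324  0.0626]
lid 21 ((0.46273502707481384, 0.1978680044412613), 0.016121437773108482) [0.4516 0.206  0.1251]
knob 1114 ((0.507794201374054, 0.13796262443065643), 0.01651463471353054)
lid-knob [-0.0451  0.0599] 0.07495988088800754 ang 126.94947551548299
black 1289 ((0.5718902349472046, 0.1766291707754135), 0.020591439679265022) 0.1253445166027382
black 1267 ((0.4444166421890259, 0.0984724909067154), 0.02027094177901745) 0.12530015893337781
black 1052 ((0.547096848487854, 0.07396212220191956), 0.020541241392493248) 0.1253575663598222
```

View pics/w6.png

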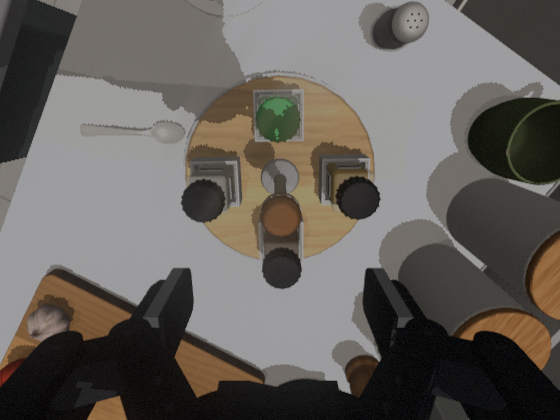

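The herb jar is in its pocket at (278,119), with the black lids at (203,201), (358,198) and (282,268) and the knob at (281,215). I'll check the herb lid's height, then grip the knob.

```bash
python3 - <<'E'
from chk import *
n=np.hypot(P[...,0]-.4695,P[...,1]-.2016)
m=(n<.03)&(P[...,2]>.12);print(m.sum(),cv2.minEnclosingCircle(P[m][:,:2].astype(np.float32)),np.percentile(P[m][:,2],[5,50,95]))
E
```

```text
11.1 [0.4986 0.1496 0.3057] a 120.62636291338725 z [-0.0006  0.0002 -1.    ] [ 0.4326  0.1612 -0.8936  1.6094  0.1262  1.4321  0.0623]
2544 ((0.46752384305000305, 0.2022983431816101), 0.020972147583961487) [0.1236 0.1259 0.4293]
```

>>> {"api": "move_arm", "payload": {"force": 50, "plan": [{"delta_pos": [-0.0138,0.002,0],"turn": [0,0,0],"fingers": 0.1},{"delta_pos": [-0.0138,0.002,0.04],"turn": [0,0,0],"fingers": 0.1},{"delta_pos": [-0.0138,0.002,0.08],"turn": [0,0,0],"fingers": 0.1},{"delta_pos": [-0.0138,0.002,0.115],"turn": [0,0,0],"fingers": 0.1},{"delta_pos": [-0.0138,0.002,0.138],"turn": [0,0,0],"fingers": 0.1},{"delta_pos": [-0.0138,0.002,0.148],"turn": [0,0,0],"fingers": 0.1},{"delta_pos": [-0.0138,0.002,0.148],"turn": [0,0,0],"fingers": 0.1},{"delta_pos": [-0.0138,0.002,0.148],"turn": [0,0,0],"fingers": 0.1}]}}

```text
clock: 12.15
position: [0.5085, 0.1383, 0.1589]
ee_rot: [0.495, 0.869, 0.0, 0.001]
ft_force: [0.8, -0.2, -0.2]
grip_width: 0.9
grasp_force: 0.0
```

>>> {"api": "move_arm", "payload": {"plan": [{"delta_pos": [0,0,0],"turn": [0,0,0],"fingers": 1},{"delta_pos": [0,0,0],"turn": [0,0,0],"fingers": 1},{"delta_pos": [0,0,0],"turn": [0,0,0],"fingers": 1},{"delta_pos": [0,0,0],"turn": [0,0,0],"fingers": 1},{"delta_pos": [0,0,0],"turn": [0,0,0],"fingers": 1},{"delta_pos": [0,0,0],"turn": [0,0,0],"fingers": 1},{"delta_pos": [0,0,0],"turn": [0,0,0],"fingers": 1}]}}

```text
clock: 13.02
position: [0.5084, 0.1382, 0.1587]
ee_rot: [0.495, 0.869, 0.0, 0.001]
ft_force: [-1.8, -1.0, 5.8]
grip_width: 0.384
grasp_force: 49.5
```

Converted, -1.02 rad is -0.1623.

>>> {"api": "move_arm", "payload": {"plan": [{"delta_pos": [0,0,0],"turn": [0,0,-0.0048],"fingers": 1},{"delta_pos": [0,0,0],"turn": [0,0,-0.0159],"fingers": 1},{"delta_pos": [0,0,0],"turn": [0,0,-0.0318],"fingers": 1},{"delta_pos": [0,0,0],"turn": [0,0,-0.0509],"fingers": 1},{"delta_pos": [0,0,0],"turn": [0,0,-0.0716],"fingers": 1},{"delta_pos": [0,0,0],"turn": [0,0,-0.0923],"fingers": 1},{"delta_pos": [0,0,0],"turn": [0,0,-0.113],"fingers": 1},{"delta_pos": [0,0,0],"turn": [0,0,-0.1321],"fingers": 1},{"delta_pos": [0,0,0],"turn": [0,0,-0.1464],"fingers": 1},{"delta_pos": [0,0,0],"turn": [0,0,-0.156],"fingers": 1},{"delta_pos": [0,0,0],"turn": [0,0,-0.1607],"fingers": 1},{"delta_pos": [0,0,0],"turn": [0,0,-0.1623],"fingers": 1}]}}

```text
clock: 14.52
position: [0.5075, 0.1367, 0.1586]
ee_rot: [0.009, 1.0, -0.001, -0.001]
ft_force: [-8.5, -7.4, 15.5]
grip_width: 0.389
grasp_force: 50.3
```

>>> {"api": "move_arm", "payload": {"plan": [{"delta_pos": [0,0,0],"turn": [0,0,0],"fingers": 1},{"delta_pos": [0,0,0],"turn": [0,0,0],"fingers": 1},{"delta_pos": [0,0,0],"turn": [0,0,0],"fingers": 1},{"delta_pos": [0,0,0],"turn": [0,0,0],"fingers": 1}]}}

```text
clock: 15.02
position: [0.5075, 0.1368, 0.1586]
ee_rot: [0.009, 1.0, -0.001, -0.001]
ft_force: [-8.5, -7.5, 14.6]
grip_width: 0.386
grasp_force: 50.3
```

```bash
cat > f.py <<'E'
from h import *;from workcell import camera,get_obs
np.set_printoptions(precision=4,suppress=True)
o=get_obs();print(o["clock"],o["position"],o["grip_width"],o["grasp_force"],o["ft_force"],o["joint_velocities"],o["joint_pos"])
out=[]
def lids(c,n):
    P=cloud(c);h=cv2.cvtColor(c["color"],cv2.COLOR_RGB2HSV)
    m=(abs(h[...,0].astype(int)-65)<15)&(h[...,1]>100)&(np.hypot(P[...,0]-.508,P[...,1]-.138)<.12)&(abs(P[...,2]-.115)<.015)
    A=P[m];print(n,m.sum(),np.median(A,0) if len(A) else 0,cv2.minEnclosingCircle(A[:,:2].astype(np.float32)) if len(A) else 0)
    if len(A):
        v,u=np.where(m);uv=((u.min()+u.max())/2,(v.min()+v.max())/2);print(uv);return ray(c,uv)
R=[]
for n in("scene","side"):
    c=camera(n);R.append(lids(c,n));out.append(c["color"][160:340,160:360])
if all(r is not None for r in R):print(tri(*R))
o,c=wrist();lids(c,"wrist");out.append(cv2.resize(c["color"],(240,180)))
cv2.imwrite("pics/f.png",np.hstack(out)[:,:,::-1])
E
python3 f.py
```

```text
15.025 [0.5075 0.1368 0.1586] 0.38613149668059904 50.33197562908754 [-8.5305 -7.5092 14.5999] [-0.0013 -0.0011 -0.0006  0.0004 -0.0015 -0.0005  0.0018] [ 0.5301  0.3586 -1.0303  1.7947  0.3337  1.1794  0.9498]
scene 194 [0.4244 0.1444 0.1243] ((0.4287864565849304, 0.1393389105796814), 0.018042301759123802)
(np.float64(274.0), np.float64(245.5))
side 182 [0.4311 0.1493 0.1232] ((0.4325437545776367, 0.1410793513059616), 0.020045150071382523)
(np.float64(301.0), np.float64(222.5))
(array([0.4326, 0.1364, 0.1155]), np.float64(0.0010725947633566475))
wrist 3251 [0.4318 0.1315 0.1255] ((0.4558316767215729, 0.1683836579322815), 0.059054575860500336)
(np.float64(330.0), np.float64(143.0))
```

View pics/f.png

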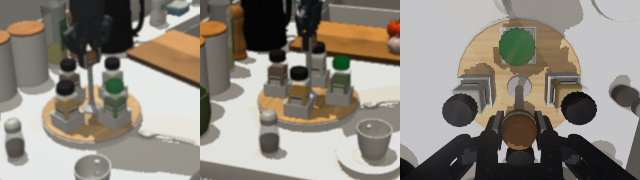

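The last view shows the herb jar straight in front of the axis: its lid measures about (0.4326, 0.136) against a target of (0.433, 0.138). The black-lidded jars are seated, the knob is gripped at 50 N, and the arm is still.

```bash
python3 -c "
from workcell import hand_in
print(hand_in())"
```

```text
the job is handed in; nothing more can be done
None
```

The job is handed in: the herb jar stands in its pocket about 2 mm from the front point, and the gripper is holding the carousel still by the knob at 50 N; the judge's result wasn't returned.

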